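# Turn the vial carousel back one notch past its ratchet pawl

### The job

The vial carousel has been indexed one place too far. With a fingertip, push the pawl's red-knobbed lever outward, away from the wheel, to lift the pawl until it stays up by itself; then push the orange post to turn the carousel backward (counterclockwise seen from above) by one notch, and finally tip the lever back in so that the pawl drops fully down into that next notch. The three small vials must stay standing on the carousel, and everything else on the bench must be left where it is.

Things in the scene. Friction and masses are not known exactly. Their poses are not given: they have to be found in the camera images.
- indexer: Fixed grey foot of the vial carousel, 268 mm across, 30 mm high, with a tongue carrying the pawl bracket on its +y side. Origin on the carousel's axis at bench level, z up; the heights and x, y given for the other parts are in this frame. The pawl's hinge runs along x at y = 150, z = 75 mm. It stands elsewhere, turned up to 20 degrees, each time.
- carousel (a joint): Wheel angle (rad), growing counterclockwise from above = BACKWARD. 0: a tooth's upright face touches the pawl, which when down bars going further back; starts 0.01 to 0.13 below 0. One notch = 0.628. In the next notch the pawl goes fully down at about 0.47 to 0.62; at 0.2 to 0.46 it lands on a tooth's slope, above 0.63 on a tooth's top. Turning needs about 2 N at the post; stays where left.
- deck_centre (a point): Centre of the deck (z = 52 mm) of the white carousel wheel, 244 mm across. Ten dark steel saw teeth, 12 mm high, stand round its edge between radius 98 and 120 mm.
- post_top (a point): Centre of the top of the orange finger post that stands on the wheel: a round peg of 12 mm diameter, 40 mm tall (z = 52 to 92 mm in the base frame), 80 mm from the wheel's axis, on the side away from the pawl. Push it sideways to turn the wheel.
- pawl (a joint): Lift angle (rad) of the steel pawl about its hinge: 0 = fully down in a notch, 1.1 = fully up (stop). Its nose clears the teeth above about 0.3. It is bistable by its own weight: beyond about 0.6 it falls open against the upper stop and stays there, below about 0.4 it falls shut; nearly frictionless, well under 1 N at the knob.
- lever_knob (a point): Centre of the red ball (20 mm diameter) at the top of the pawl's lever, a 10 x 6 mm steel bar, 55 mm from the hinge. In the base frame it is at y = 126, z = 125 mm with the pawl down (leaning in over the wheel) and at y = 183, z = 119 mm with the pawl up (leaning outward). Pushing it along the base's +y lifts the pawl's nose, pushing it along -y lowers it.
- vial1: Small amber glass vial with a blue cap, 28 mm diameter, 42 mm tall, 40 g, standing loose on the carousel's deck within 60 mm of its axis; it rides along as the wheel turns. Origin at the centre of its underside. Must stay standing there.
- vial2: Small amber glass vial with a white cap, 28 mm diameter, 42 mm tall, 40 g, standing loose on the carousel's deck within 60 mm of its axis; it rides along as the wheel turns. Origin at the centre of its underside. Must stay standing there.
- vial3: Small amber glass vial with a green cap, 28 mm diameter, 42 mm tall, 40 g, standing loose on the carousel's deck within 60 mm of its axis; it rides along as the wheel turns. Origin at the centre of its underside. Must stay standing there.
- reagent: Amber reagent bottle, 80 mm diameter, 170 mm tall, to the left; origin under its centre. Leave alone.
- beaker: Glass beaker, 68 mm diameter, 85 mm tall, to the right; origin under its centre. Leave alone.
- wrench: Open wrench 160 mm long lying beyond the carousel; origin under its middle. Leave alone.
- rack: Blue vial rack 70 x 160 mm, 50 mm tall with its vials, to the right; origin under its centre. Leave alone.
- mouse: Black computer mouse 100 x 58 x 28 mm, beyond the carousel to the left; origin under its centre. Leave alone.

How it is judged:
On the way, in this order (a step that is already met when the one before it is completed fails the run):
1. the pawl is lifted and stays up while the carousel is still in its first notch (value of joint pawl above 0.85 rad and value of joint carousel between -0.3 and 0.12 rad), for 0.2 s.
2. with the pawl up, the carousel is turned backward past the tooth (value of joint pawl above 0.3 rad and value of joint carousel above 0.35 rad), for 0.1 s.
At the end, for the whole second after the job is handed in: The pawl is fully down (within 0.06 rad) in the next notch: the carousel stands between 0.44 and 0.67 rad on its joint, at rest, and the three vials stand upright on its deck (value of joint pawl below 0.06 rad and value of joint carousel between 0.44 and 0.67 rad and velocity of joint carousel between -0.05 and 0.05 rad/s and angle between each of vial1, vial2, vial3's own z axis and vertical below 0.3 rad and z of vial1 in the frame of indexer between 0.046 and 0.06 m and z of vial2 in the frame of indexer between 0.046 and 0.06 m and z of vial3 in the frame of indexer between 0.046 and 0.06 m); the robot touches nothing.
It fails at once if a vial was tipped, lifted or pushed off the carousel (not (angle between each of vial1, vial2, vial3's own z axis and vertical below 0.3 rad and z of vial1 in the frame of indexer between 0.046 and 0.06 m and z of vial2 in the frame of indexer between 0.046 and 0.06 m and z of vial3 in the frame of indexer between 0.046 and 0.06 m)).
It fails at once if another thing on the bench was moved more than 20 mm (distance of any of reagent, beaker, wrench, rack, mouse from where it was at the start of the episode above 0.02 m).
It also fails if it takes over 64 s, if anything falls off the work surface, if the arm or the gripper's body presses on something with over 40 N, if the wrist force passes 120 N, or if a joint passes its speed limit or range.

### The arm

A 6-joint arm with a two-finger parallel gripper is mounted at the origin on the work surface. World frame = base frame: x ahead of the robot, y to its left, z up, the work surface at z = 0. Lengths are in m, angles in rad, forces in N, time in s.
With the tool pointing down it reaches from about 0.375 to 0.975 m from the base axis. Payload 3.8 kg.
Tool frame: the origin (TCP) lies midway between the tips of the shut fingers; the grasp point (between the pads) lies 19 mm behind it (arm.grip_depth is the distance from the TCP to the grasp point, in m); z points along the fingers, y is the line along which they close (so a half turn about z gives the same grasp; the last joint's range is limited). The gripper opens to 85 mm and grips with 20 to 120 N. Pads are 22 mm wide; open, the fingers measure 114 mm over their backs; the gripper's body (76 mm by 85 mm) begins 54 mm behind the grasp point. The pads swing forward as they close: fully open they stand 13 mm farther back than shut.
Start: joints at [1.172, 0.264, 1.604, -0, 1.274, -0.037], TCP at [0.239, 0.631, 0.231] pointing down, gripper open.
Joint ranges: [-2.63, 2.63], [-0.94, 2.18], [0.31, 2.57], [-1.31, 4.45], [0, 2.66], [-2.55, 2.55]. Speed limits (rad/s): [2.57, 2.57, 3.14, 3.14, 3.14, 3.14].

### API

Orientations are given as a rotation vector (axis times angle).
In Python, from rig import read_state, read_camera, camera_params, job, arm gives the robot as it stands.
- The arm moves only by the tool play_rows, never from a script. Its argument "rows" is a list that holds one entry, the list of rows, each a list of 4 numbers: the shift along the world's x, y, z in mm, then the turn about the world's z in degrees. A call has 1 to 5 rows; each row shifts and turns the commanded pose from where the row before left it; what a row does not reach is not made up. A row lasts 1/10 s, in which the tool goes at most 50 mm and 8.59 degrees, less where a joint would pass 70% of its speed; a pose out of reach is approached as far as the arm can. A call is refused whole if a number of a shift passes 50 or a number of a turn 8.59, either way. A call with a gripper value outside its range is refused whole. "grip" is the finger opening in mm, from 0 to 85.4, set as the call begins (left out, the last holds). The fingers move at their own pace and stop on an object; "force" is the grip in N (left out, the last holds). Time passes only in rows, so rows that do not move let the fingers close. It gives the time, the measured TCP pose, the force, the opening and the grip force at its end, in the units of the state.
- read_state(): the state, without advancing time (a new reading comes with each control period).
- read_camera(name): name is "scene" or "top" or "wrist"; returns the picture (384x512x3 uint8, blue, green, red); there is no depth.
- camera_params(name): a dict with "fx", "fy", "cx", "cy" (pixels), "world_from_camera" (4x4, takes a point from camera to world coordinates). Camera axes: x right, y up, looking along -z (the intrinsics and any distortion apply to the point x, -y, -z); pixel columns grow to the right and rows downward; lengths in m; the calibration is good to about 2 mm. A picture is of the moment at which its call begins: read the wrist's pose just before it. camera_params takes no time and is no camera call; for the wrist camera it gives the pose at the moment of the call.
- job.close_job(): hands the job in; it is judged then, once.
The state is a dict: "t": time; "joints": joint angles; "dq": joint speeds; "tau": joint torques, N m; "ee_pos": TCP position; "tcp_rot": TCP orientation; "wrist_force": force on the tool from outside, world axes, zero at the start; "torque": the same for the moment, N m; "grip_width": finger opening in m; "gripper_force": force on a finger pad.
Only numpy, scipy, OpenCV 4.12 (cv2) and the standard library are available. Lean on these libraries where they do the work, as an engineer would, in place of code of your own. Each camera call takes 0.05 s, during which the arm holds its last target. There are 200 camera calls.

## Working session

There is one attempt and no reset: what is moved stays moved. The work goes in short steps, Python scripts to look and compute and a tool call to move; the robot and the scene stay as the last step left them, time stands still between calls to the robot, and variables do not carry over. Pictures are saved under pics/ and viewed, at most 10 in all, crops included, and the job is handed in when it is done.

Besides the shell and the picture viewer there is one more tool, called after ">>>" in YAML: its name, and indented under it one key for each argument. play_rows: Moves the arm, as the interface text tells. Its arguments: {"type":"object","properties":{"rows":{"type":"array"},"grip":{"type":"number"},"force":{"type":"number"}},"required":["rows"]}

```bash
mkdir -p pics
cat > h.py <<'E'
import numpy as np, cv2
from rig import read_state, read_camera, camera_params, job, arm
def ray(P,u,v):
    M=np.array(P["world_from_camera"]);d=np.array([(u-P["cx"])/P["fx"],-(v-P["cy"])/P["fy"],-1.])
    return M[:3,3],M[:3,:3]@d
def onz(P,u,v,z):
    o,d=ray(P,u,v);return o+d*(z-o[2])/d[2]
def tri(a,b):
    A=[];B=[]
    (o1,d1),(o2,d2)=a,b
    s=np.linalg.lstsq(np.c_[d1,-d2],o2-o1,rcond=None)[0]
    p,q=o1+s[0]*d1,o2+s[1]*d2
    return (p+q)/2,np.linalg.norm(p-q)
E
python3 - <<'E'
from h import *
a=read_camera("top");b=read_camera("scene")
cv2.imwrite("pics/top0.png",a);cv2.imwrite("pics/scene0.png",b)
for n in("top","scene"):
    P=camera_params(n);print(n,P)
print(read_state()["t"])
E
```

```text
top {'fx': 429.72905376863815, 'fy': 429.72905376863815, 'cx': 256.99772778599845, 'cy': 193.39385273952595, 'world_from_camera': array([[ 2.51569232e-03,  9.97414040e-01, -7.18255127e-02,
         4.94210921e-01],
       [-9.99736917e-01,  8.71023069e-04, -2.29202659e-02,
         1.49401228e-02],
       [-2.27984333e-02,  7.18642770e-02,  9.97153828e-01,
         1.68213206e+00],
       [ 0.00000000e+00,  0.00000000e+00,  0.00000000e+00,
         1.00000000e+00]])}
scene {'fx': 375.4266016466495, 'fy': 375.4266016466495, 'cx': 258.7216122783366, 'cy': 191.63131673721387, 'world_from_camera': array([[-3.27009598e-03, -7.52334004e-01,  6.58773749e-01,
         1.32566499e+00],
       [ 9.99991960e-01, -3.98917302e-03,  4.08151017e-04,
         4.12282587e-02],
       [ 2.32089658e-03,  6.58769788e-01,  7.52341000e-01,
         8.94527557e-01],
       [ 0.00000000e+00,  0.00000000e+00,  0.00000000e+00,
         1.00000000e+00]])}
0.1
```

View pics/top0.png

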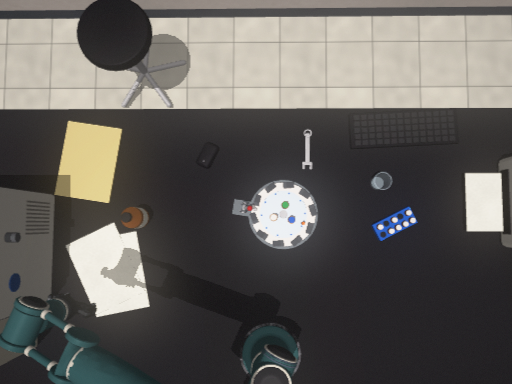

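View pics/scene0.png

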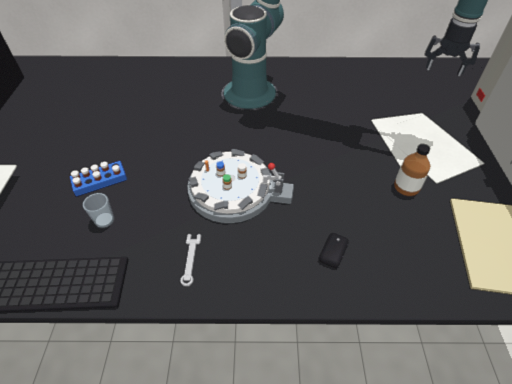

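The top view shows the wheel at about (283,214), the red knob at about (250,208) and the orange post near (304,223). In the scene view the knob is at about (271,167) and the post at about (207,166). Next I measure them.

Run:
```python
from h import *
a=cv2.imread("pics/top0.png");b=cv2.imread("pics/scene0.png")
T=camera_params("top");S=camera_params("scene")
def blobs(im,box,lo,hi,minA=3):
    x0,y0,x1,y1=box
    h=cv2.cvtColor(im[y0:y1,x0:x1],cv2.COLOR_BGR2HSV)
    m=cv2.inRange(h,lo,hi)
    n,_,st,c=cv2.connectedComponentsWithStats(m)
    return [(st[i,4],(c[i]+[x0,y0]).round(1),) for i in range(1,n) if st[i,4]>=minA]
for nm,im,box in(("top",a,(225,175,325,255)),("scene",b,(180,145,300,220))):
    print(nm,"red",blobs(im,box,(0,170,90),(4,255,255)),blobs(im,box,(172,150,90),(180,255,255)),"or",blobs(im,box,(5,150,120),(18,255,255)))
    print(" blue",blobs(im,box,(105,150,60),(125,255,255)),"green",blobs(im,box,(50,120,40),(80,255,255)))
# wheel: bright/deck contour
h=cv2.cvtColor(a,cv2.COLOR_BGR2GRAY)[175:260,245:330]
m=(h>50).astype(np.uint8)
c=max(cv2.findContours(m,0,2)[0],key=cv2.contourArea)
(x,y),r=cv2.minEnclosingCircle(c);print("circ",x+245,y+175,r, cv2.fitEllipse(c))
print(onz(T,x+245,y+175,.04))
cv2.imwrite("pics/c.png",np.hstack([cv2.resize(a[170:255,225:325],(400,340),interpolation=2),cv2.resize(b[145:225,185:285+0],(400,340),interpolation=2)]))
```

```text
top red [(np.int32(10), array([249. , 207.8]))] [] or [(np.int32(4), array([302.5, 222.5]))]
 blue [(np.int32(20), array([291.2, 219.2]))] green [(np.int32(20), array([284.8, 204.2]))]
scene red [(np.int32(24), array([270.7, 165.9]))] [] or [(np.int32(12), array([206.5, 165.2])), (np.int32(3), array([226., 183.]))]
 blue [(np.int32(30), array([219.8, 164.7]))] green [(np.int32(31), array([226.3, 177.7]))]
circ 286.50088119506836 216.52407455444336 58.00461196899414 ((40.75286865234375, 41.501487731933594), (110.12226867675781, 116.91355895996094), 1.1345993280410767)
[ 0.52420452 -0.06001616  0.04      ]
```

View pics/c.png

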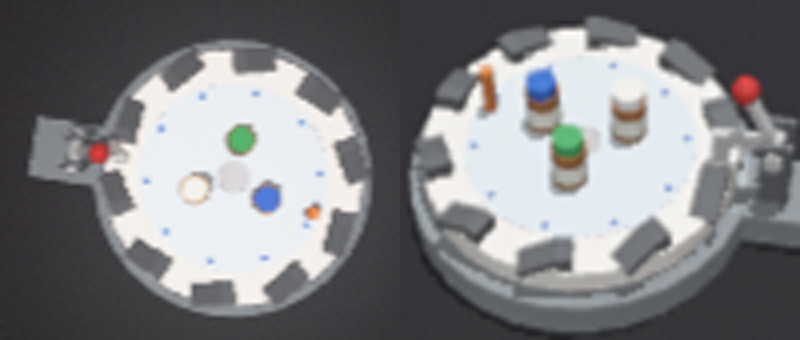

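The crop shows the hub at top pixel (283.2,214.2), the knob at (249.5,208) and the post at (303,223). The vials sit around the hub, and the blue one is close to the post.

Run:
```python
from h import *
T=camera_params("top");S=camera_params("scene")
c=onz(T,283.2,214.2,.052);print("centre",c)
k,e=tri(ray(T,249.3,208),ray(S,270.9,166.5));print("knob",k,e,onz(T,249.3,208,.125))
p=onz(T,303,222.8,.092);print("post",p,np.hypot(*(p-c)[:2]),onz(S,206.2,162.2,.092))
k=onz(T,249.3,208,.125);kd=(k-c)[:2];print("knob r",np.hypot(*kd),"dir",np.degrees(np.arctan2(kd[1],kd[0])))
pd=(c-p)[:2];print("post opp dir",np.degrees(np.arctan2(pd[1],pd[0])))
f=onz(T,225+30/4,170+145/4,.03);print(f-c,np.degrees(np.arctan2(*(f-c)[[1,0]])))
# tongue end angle & vials
for n,u,v in(("g",284.9,204.5),("w",273.6,217),("b",291.5,219.5)):
    q=onz(T,u,v,.094);print(n,q,np.hypot(*(q-c)[:2]))
print(np.hypot(*c[:2]))
```

```text
centre [ 0.53274623 -0.04700964  0.052     ]
knob [0.55329561 0.07720197 0.12337952] 0.0027682398061716945 [0.55324168 0.07852107 0.125     ]
post [ 0.50029319 -0.11828532  0.092     ] 0.07831617403632234 [ 0.50450803 -0.11975104  0.092     ]
knob r 0.1271928463488528 dir 80.72711467698028
post opp dir 65.51940875859202
[ 0.03073243  0.19419691 -0.022     ] 81.00729197997407
g [ 0.56756429 -0.0517526   0.094     ] 0.035139619389581996
w [ 0.52136517 -0.01002616  0.094     ] 0.03869503695760108
b [ 0.51230953 -0.07591423  0.094     ] 0.03539963251855096
0.5348162807921224
```

>>> play_rows:
  rows:
    - [[20, -42, 0, 0], [20, -42, 0, 0], [20, -42, 0, 0], [20, -42, 0, 0], [20, -42, 0, 0]]
  grip: 0

```text
t: 0.6
ee_pos: [0.3391, 0.4193, 0.2307]
tcp_rot: [-0.564, -3.09, 0.001]
wrist_force: [0.0, 0.5, 0.1]
grip_width: 0.0121
gripper_force: 0.0
```

>>> play_rows:
  rows:
    - [[20, -42, 0, 0], [20, -42, 0, 0], [20, -42, 0, 0], [20, -42, 0, 0], [20, -42, 0, 0]]

```text
t: 1.1
ee_pos: [0.4391, 0.2094, 0.231]
tcp_rot: [-0.565, -3.09, 0.0]
wrist_force: [0.7, 0.3, 0.2]
grip_width: -0.0
gripper_force: 0.0
```

>>> play_rows:
  rows:
    - [[20, -42, 0, 0], [20, -42, 0, 0], [20, -42, 0, 0], [20, -42, 0, 0], [0, 0, 0, 0]]

```text
t: 1.6
ee_pos: [0.5205, 0.0385, 0.231]
tcp_rot: [0.574, 3.088, -0.003]
wrist_force: [-0.5, 0.8, 0.3]
grip_width: 0.0001
gripper_force: 0.0
```

Run:
```python
from h import *
from scipy.spatial.transform import Rotation as R
s=read_state();print(s["t"],s["ee_pos"],s["joints"],s["grip_width"]);print(R.from_rotvec(s["tcp_rot"]).as_matrix().round(3))
P=camera_params("wrist");print(P)
cv2.imwrite("pics/w1.png",read_camera("wrist"))
```

```text
1.6 [0.52053997 0.03852451 0.23097854] [ 0.02759024 -0.02718322  1.92823279 -0.00228113  1.24004914 -1.17505161] 0.00010371078767651866
[[-0.933  0.359  0.001]
 [ 0.359  0.933 -0.002]
 [-0.001 -0.002 -1.   ]]
{'fx': 310.1361041460966, 'fy': 310.1361041460966, 'cx': 253.66854281245182, 'cy': 192.22477651830025, 'world_from_camera': array([[ 0.35911487, -0.89865671, -0.25189805,  0.45706854],
       [ 0.9332926 ,  0.34544031,  0.09816272,  0.06364192],
       [-0.00119885, -0.27034628,  0.96276241,  0.37374978],
       [ 0.        ,  0.        ,  0.        ,  1.        ]])}
```

View pics/w1.png

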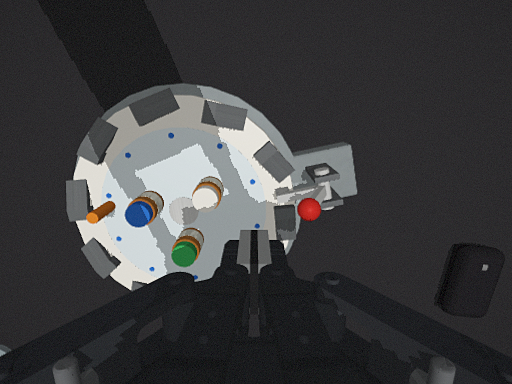

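The wrist view shows the hub at about (182,210), the knob at (310,209), the post's top end at about (94,217) and base at about (111,206), and the pawl nose at about (280,195). The blue dots on the deck give a rotation reference.

```bash
cat >> h.py <<'E'
def wheel(im,P,c):
    h=cv2.cvtColor(im,cv2.COLOR_BGR2HSV)
    m=cv2.inRange(h,(105,130,60),(125,255,255))
    n,_,st,ce=cv2.connectedComponentsWithStats(m)
    pts=[onz(P,*ce[i],.052)[:2] for i in range(1,n) if 3<=st[i,4]<80]
    pts=np.array([p for p in pts if .06<np.hypot(*(p-c))<.11])
    A=np.c_[2*pts,np.ones(len(pts))];s=np.linalg.lstsq(A,(pts**2).sum(1),rcond=None)[0]
    cc=s[:2];r=np.sqrt(s[2]+cc@cc)
    an=np.degrees(np.arctan2(*(pts-cc).T[::-1]))
    ph=np.degrees(np.angle(np.exp(1j*np.radians(an*10)).mean()))/10
    return cc,r,an.round(1),ph
E
python3 - <<'E'
from h import *
P=camera_params("wrist");im=cv2.imread("pics/w1.png")
c=onz(P,182,210,.053);print("hub",c)
cc,r,an,ph=wheel(im,P,c[:2]);print("dots",cc,r,an,ph)
for n,u,v,z in(("knob",310,209,.125),("posttop",93.5,217,.092),("postbase",110.5,206,.052),("blue",138,215,.094),("white",207,196,.094),("green",184,256,.094)):
    q=onz(P,u,v,z);d=q[:2]-cc;print(n,q.round(4),np.hypot(*d),np.degrees(np.arctan2(d[1],d[0])))
E
```

```text
hub [ 0.53031222 -0.0465588   0.053     ]
dots [ 0.53165786 -0.04565396] 0.08201626485103723 [ 164.6  128.7 -159.2   92.6 -123.4   56.7  -87.3  -51.1  -15.1] -15.274529921560816
knob [0.5516 0.08   0.125 ] 0.12721970529924032 80.97735922476858
posttop [ 0.4972 -0.1155  0.092 ] 0.07792747245340821 -116.24739003844711
postbase [ 0.4984 -0.1178  0.052 ] 0.07940207146365394 -114.74946066745832
blue [ 0.5103 -0.0736  0.094 ] 0.03511846365581964 -127.35460097134342
white [ 0.5166 -0.0045  0.094 ] 0.04380640505900528 110.1072842281018
green [ 0.5655 -0.0504  0.094 ] 0.03413133841349982 -8.027542787771523
```

>>> play_rows:
  rows:
    - [[5, 0, 0, -8.5], [5, 0, 0, -8.5], [5, 0, 0, -8.5], [5, 0, 0, -8.5], [5, 0, 0, -8.5]]

```text
t: 2.15
ee_pos: [0.5432, 0.0448, 0.2308]
tcp_rot: [-1.652, -2.67, 0.0]
wrist_force: [0.1, -0.8, -0.2]
grip_width: 0.0002
gripper_force: 0.0
```

>>> play_rows:
  rows:
    - [[0, 0, -10, -8.5], [0, 0, -10, -8.5], [0, 0, -10, -8.5], [0, 0, -10, -8.5], [0, 0, 0, -1.5]]

```text
t: 2.65
ee_pos: [0.5418, 0.0447, 0.1892]
tcp_rot: [-2.382, -2.044, 0.005]
wrist_force: [-0.9, 0.5, -0.7]
grip_width: -0.0
gripper_force: 0.0
```

>>> play_rows:
  rows:
    - [[0, 0, 0, 0], [0, 0, 0, 0]]

```text
t: 2.85
ee_pos: [0.544, 0.0439, 0.1919]
tcp_rot: [2.381, 2.049, 0.001]
wrist_force: [0.7, 0.6, -0.2]
grip_width: -0.0003
gripper_force: 0.0
```

>>> play_rows:
  rows:
    - [[0, 0, -20, 0], [0, 0, -20, 0], [0, 0, -20, 0], [0, 0, -19, 0], [0, 0, 0, 0]]

```text
t: 3.35
ee_pos: [0.5418, 0.0434, 0.11]
tcp_rot: [-2.38, -2.046, 0.006]
wrist_force: [-0.4, 0.3, -0.2]
grip_width: -0.0001
gripper_force: 0.0
```

>>> play_rows:
  rows:
    - [[1, 6, 0, 0], [1, 6, 0, 0], [1, 6, 0, 0], [1, 6, 0, 0], [1, 6, 0, 0]]

```text
t: 3.85
ee_pos: [0.5495, 0.0741, 0.113]
tcp_rot: [2.383, 2.046, 0.002]
wrist_force: [0.1, 0.6, 0.3]
grip_width: -0.0003
gripper_force: 0.1
```

>>> play_rows:
  rows:
    - [[1, 6, 0, 0], [1, 6, 0, 0], [1, 6, 0, 0], [1, 6, 0, 0], [1, 6, 0, 0]]

```text
t: 4.35
ee_pos: [0.5539, 0.1038, 0.1122]
tcp_rot: [-2.384, -2.046, 0.0]
wrist_force: [-0.5, 0.9, 0.9]
grip_width: -0.0
gripper_force: 0.0
```

Run:
```python
from h import *
print(read_state()["ee_pos"])
a=read_camera("wrist");b=read_camera("scene")
cv2.imwrite("pics/w2.png",np.hstack([a[:,:400],cv2.resize(b[130:226,200:300],(400,384),interpolation=2)]))
```

```text
[0.55392199 0.10383416 0.11217314]
```

View pics/w2.png

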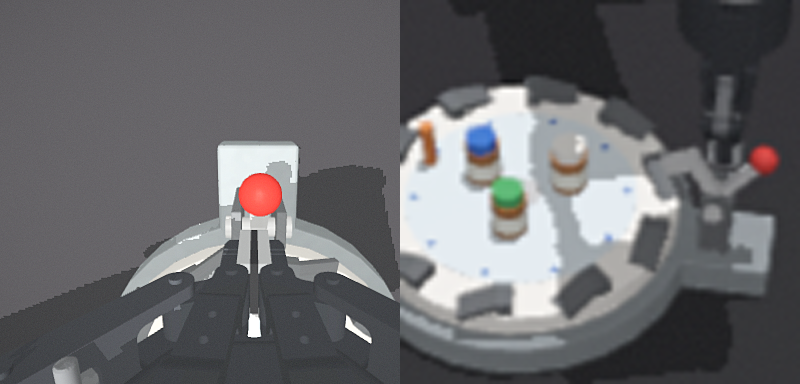

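The scene crop shows the knob leaning outward at about (764,160), so the pawl is up and open. I now lift away and move to the post.

>>> play_rows:
  rows:
    - [[0, 0, 20, 0], [0, 0, 35, 0], [0, 0, 35, 0], [-9, -23, 0, 8.2], [-9, -23, 0, 8.2]]

```text
t: 4.95
ee_pos: [0.5371, 0.0571, 0.2044]
tcp_rot: [2.057, 2.37, 0.004]
wrist_force: [0.4, 0.6, -0.2]
grip_width: -0.0001
gripper_force: 0.0
```

>>> play_rows:
  rows:
    - [[-9, -23, 0, 8.2], [-9, -23, 0, 8.2], [-10, -23, 0, 8.2], [-10, -23, 0, 8.2], [-10, -23, 0, 8.2]]

```text
t: 5.45
ee_pos: [0.4873, -0.0587, 0.2023]
tcp_rot: [1.1, 2.943, -0.0]
wrist_force: [0.6, -0.1, 1.0]
grip_width: 0.0
gripper_force: 0.0
```

>>> play_rows:
  rows:
    - [[-10, -24, 0, 8.2], [-9, -24, 0, 7.8], [0, 0, 0, 0], [0, 0, 0, 0], [0, 0, 0, 0]]

```text
t: 5.95
ee_pos: [0.4691, -0.1052, 0.2023]
tcp_rot: [0.691, 3.065, 0.001]
wrist_force: [0.4, 0.2, 0.1]
grip_width: 0.0004
gripper_force: 0.0
```

Run:
```python
from h import *
s=read_state();print(s["t"],s["ee_pos"])
P=camera_params("wrist");a=read_camera("wrist");T=camera_params("top");b=read_camera("top")
cv2.imwrite("pics/w3.png",a);cv2.imwrite("pics/t3.png",b)
try:
    print(wheel(a,P,np.array([.5317,-.0457])))
except Exception as e: print(e)
h=cv2.cvtColor(a,cv2.COLOR_BGR2HSV)
for n,lo,hi,z in(("knob",(0,180,90),(4,255,255),.119),("post",(8,190,120),(16,255,255),.092)):
    m=cv2.inRange(h,lo,hi);N,_,st,c=cv2.connectedComponentsWithStats(m)
    for i in range(1,N):
        if st[i,4]>20: print(n,st[i],c[i],onz(P,*c[i],z))
```

```text
5.95 [ 0.46914095 -0.10522695  0.20231848]
(array([ 0.53321412, -0.04808247]), np.float64(0.08217151133679337), array([ 164.6,  128.7, -159.4,   92.7, -123.4,   56.7,   20.6]), np.float64(-15.354132735269022))
post [360 178  27  28  71] [367.54929577 188.32394366] [ 0.5099845  -0.01743254  0.092     ]
post [286 201  30  23  71] [297.63380282 207.33802817] [ 0.50017741 -0.07747029  0.092     ]
post [246 220  12  10  98] [251.81632653 224.68367347] [ 0.49766588 -0.11989792  0.092     ]
post [333 246   7  19  29] [335.20689655 254.03448276] [ 0.5552518  -0.06440527  0.092     ]
```

View pics/w3.png

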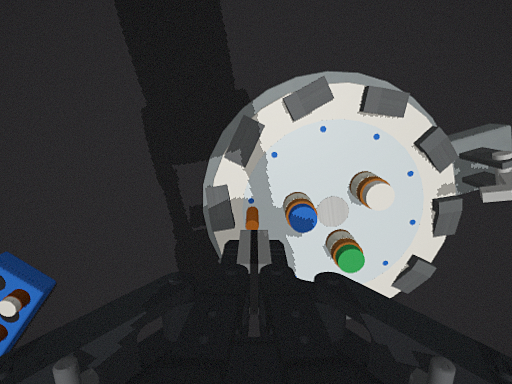

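The wheel phase is unchanged at -15.35°. The post's top is at about (252,225), straight ahead of the finger and matching the earlier estimate. I descend and push along the arc.

>>> play_rows:
  rows:
    - [[0, 0, -30, 0], [0, 0, -30, 0], [0, 0, -35, 0], [0, 0, -35, 0], [0, 0, 0, 0]]

```text
t: 6.55
ee_pos: [0.4644, -0.1037, 0.0674]
tcp_rot: [-0.685, -3.055, -0.001]
wrist_force: [-0.2, 0.8, -0.3]
grip_width: 0.0001
gripper_force: 0.0
```

>>> play_rows:
  rows:
    - [[5, -2, 0, 0], [4, -2, 0, 0], [4, -2, 0, 0], [3, -2, 0, 2.5], [3, -2, 0, 2.5]]

```text
t: 7.05
ee_pos: [0.4889, -0.116, 0.074]
tcp_rot: [0.552, 3.091, 0.0]
wrist_force: [-3.1, 1.1, 2.8]
grip_width: -0.0001
gripper_force: 1.4
```

>>> play_rows:
  rows:
    - [[3, -2, 0, 2.5], [3, -1.8, 0, 2.5], [3.2, -1.5, 0, 2.5], [3.2, -1.5, 0, 2.5], [3.4, -1.2, 0, 2.5]]

```text
t: 7.55
ee_pos: [0.5044, -0.124, 0.0739]
tcp_rot: [0.212, 3.134, -0.0]
wrist_force: [-3.6, 0.9, 2.7]
grip_width: -0.0001
gripper_force: 1.4
```

>>> play_rows:
  rows:
    - [[3.4, -1.2, 0, 2.5], [3.4, -1, 0, 2.5], [3.4, -0.9, 0, 2.5], [0, 0, 0, 0], [0, 0, 0, 0]]

```text
t: 8.05
ee_pos: [0.5152, -0.1273, 0.0735]
tcp_rot: [0.011, 3.139, -0.001]
wrist_force: [-0.0, -0.4, 0.6]
grip_width: 0.0003
gripper_force: 0.0
```

Run:
```python
from h import *
s=read_state();print(s["t"],s["ee_pos"],s["wrist_force"])
P=camera_params("wrist");a=read_camera("wrist")
cv2.imwrite("pics/w4.png",a)
print(wheel(a,P,np.array([.5317,-.0457])))
```

```text
8.05 [ 0.51517711 -0.12728119  0.07351418] [-0.02030607 -0.38874361  0.58192118]
(array([0.17170601, 0.00344297]), np.float64(0.4183486865603993), array([1.1]), np.float64(1.1487156645998522))
```

View pics/w4.png

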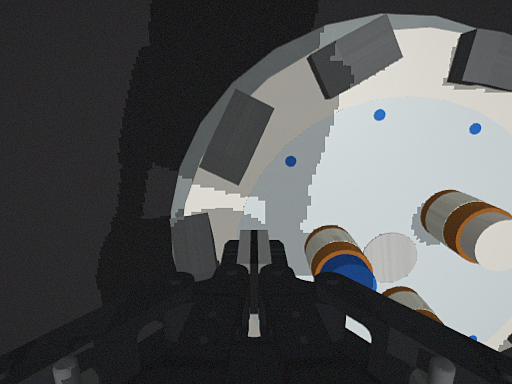

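The wheel has turned and the post is hidden behind the fingers. The dots at (290,161), (379,115) and (475,128) give the angle.

Run:
```python
from h import *
P=camera_params("wrist");c=np.array([.5327,-.0472])
for u,v in((290.5,161),(379.5,115),(475,128.5)):
    d=onz(P,u,v,.052)[:2]-c;print(np.hypot(*d),np.degrees(np.arctan2(d[1],d[0])))
```

```text
0.08247691367067082 -133.69513820671838
0.08184401230892635 -169.75900725954077
0.08164675344332034 154.02723843836247
```

>>> play_rows:
  rows:
    - [[3.4, -0.7, 0, 2.4], [3.4, -0.5, 0, 2.4], [3.4, -0.3, 0, 2.4], [3.2, -0.2, 0, 2.3], [0, 0, 0, 0]]

```text
t: 8.6
ee_pos: [0.5277, -0.1288, 0.0727]
tcp_rot: [-0.25, 3.131, -0.001]
wrist_force: [0.4, -0.5, -0.1]
grip_width: -0.0002
gripper_force: 0.2
```

```bash
cat > ang.py <<'E'
from h import *
s=read_state();print(s["t"],s["ee_pos"],s["wrist_force"])
P=camera_params("wrist");a=read_camera("wrist");c=np.array([.5327,-.0472])
h=cv2.cvtColor(a,cv2.COLOR_BGR2HSV)
N,_,st,ce=cv2.connectedComponentsWithStats(cv2.inRange(h,(105,130,60),(125,255,255)))
for i in range(1,N):
    if st[i,4]<300:
        d=onz(P,*ce[i],.052)[:2]-c;r=np.hypot(*d)
        if .077<r<.087: an=np.degrees(np.arctan2(d[1],d[0]));print(round(r,4),round(an,1),"rot(mod36)",round((an+15.3)%36,1))
E
python3 ang.py
```

```text
8.6 [ 0.52769017 -0.12881186  0.07267606] [ 0.37072713 -0.51354052 -0.09869188]
0.082 -160.8 rot(mod36) 34.5
0.0817 162.9 rot(mod36) 34.2
0.0826 -124.7 rot(mod36) 34.6
0.0818 55.7 rot(mod36) 35.0
```

>>> play_rows:
  rows:
    - [[1, 0, 0, 0.5], [0, 0, 0, 0], [-8, 1, 0, 0], [-8, 1, 0, 0], [0, 0, 0, 0]]

```text
t: 9.15
ee_pos: [0.5106, -0.126, 0.0719]
tcp_rot: [0.264, -3.129, -0.001]
wrist_force: [-0.2, 0.1, -0.7]
grip_width: 0.0
gripper_force: 0.0
```

>>> play_rows:
  rows:
    - [[0, 0, 20, 0], [0, 0, 35, 0], [0, 0, 35, 0], [0, 0, 35, 0], [0, 0, 0, 0]]

```text
t: 9.65
ee_pos: [0.5162, -0.1276, 0.2037]
tcp_rot: [-0.264, 3.12, -0.006]
wrist_force: [0.4, -0.4, 0.4]
grip_width: 0.0003
gripper_force: 0.0
```

```bash
python3 ang.py
```

```text
9.65 [ 0.51617386 -0.12758089  0.20368711] [ 0.39393698 -0.42387864  0.37686532]
0.082 -160.4 rot(mod36) 34.9
0.0815 163.5 rot(mod36) 34.8
0.0826 -124.4 rot(mod36) 34.9
0.0813 127.0 rot(mod36) 34.3
0.0831 -88.6 rot(mod36) 34.7
0.0816 90.7 rot(mod36) 34.0
0.0818 54.6 rot(mod36) 33.9
```

>>> play_rows:
  rows:
    - [[4, 22, 0, -8.4], [4, 22, 0, -8.4], [4, 22, 0, -8.4], [4, 22, 0, -8.4], [4, 22, 0, -8.4]]

```text
t: 10.2
ee_pos: [0.5312, -0.0155, 0.1954]
tcp_rot: [-0.883, -3.012, 0.001]
wrist_force: [-0.2, -0.2, -0.5]
grip_width: -0.0001
gripper_force: 0.0
```

>>> play_rows:
  rows:
    - [[4, 23, 0, -8.4], [4, 23, 0, -8.4], [4, 23, 0, -8.4], [4, 23, 0, -8.4], [4, 23, 0, -8.4]]

```text
t: 10.7
ee_pos: [0.5512, 0.0994, 0.1953]
tcp_rot: [-1.904, -2.496, 0.003]
wrist_force: [0.2, -0.2, -0.7]
grip_width: -0.0
gripper_force: 0.0
```

>>> play_rows:
  rows:
    - [[4, 23, 0, -8.4], [4, 23, 0, -8.4], [4, 22, 0, -7.5], [0, 0, 0, 0], [0, 0, 0, 0]]

```text
t: 11.2
ee_pos: [0.5633, 0.1664, 0.1956]
tcp_rot: [-2.378, -2.051, 0.004]
wrist_force: [-0.8, -0.5, -0.7]
grip_width: -0.0003
gripper_force: 0.0
```

Run:
```python
from h import *
T=camera_params("top");S=camera_params("scene");b=read_camera("scene");a=read_camera("top")
h=cv2.cvtColor(b,cv2.COLOR_BGR2HSV)[140:220,240:310]
N,_,st,c=cv2.connectedComponentsWithStats(cv2.inRange(h,(0,170,90),(4,255,255)))
for i in range(1,N): print(st[i,4],c[i]+[240,140],onz(S,*(c[i]+[240,140]),.119))
cv2.imwrite("pics/s5.png",np.hstack([cv2.resize(b[130:226,190:310],(400,320),interpolation=2),cv2.resize(a[170:250,220:320],(400,320),interpolation=2)]))
```

```text
26 [290.65384615 169.65384615] [0.56153343 0.13297    0.119     ]
```

View pics/s5.png

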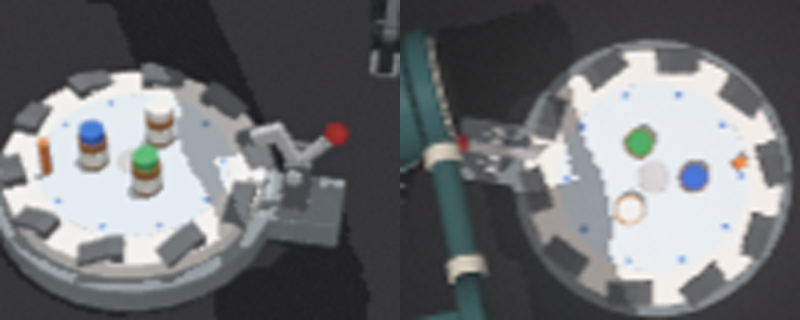

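Knob is up at (0.5615, 0.133), as expected, and the vials are all standing. I lower outside the knob and push inward.

>>> play_rows:
  rows:
    - [[0, 0, -20, 0], [0, 0, -30, 0], [0, 0, -30, 0], [0, 0, -5, 0], [0, 0, 0, 0]]

```text
t: 11.8
ee_pos: [0.5631, 0.1654, 0.1111]
tcp_rot: [-2.382, -2.047, 0.005]
wrist_force: [0.3, -0.1, 0.9]
grip_width: 0.0001
gripper_force: 0.0
```

>>> play_rows:
  rows:
    - [[-1, -6, 0, 0], [-1, -6, 0, 0], [-1, -6, 0, 0], [-1, -6, 0, 0], [-1, -6, 0, 0]]

```text
t: 12.3
ee_pos: [0.5596, 0.1359, 0.113]
tcp_rot: [2.382, 2.048, 0.001]
wrist_force: [0.1, 0.2, 0.9]
grip_width: -0.0001
gripper_force: 0.2
```

>>> play_rows:
  rows:
    - [[-1, -6, 0, 0], [-1, -6, 0, 0], [-1, -6, 0, 0], [-1, -6, 0, 0], [-1, -6, 0, 0]]

```text
t: 12.8
ee_pos: [0.5541, 0.1059, 0.1121]
tcp_rot: [-2.382, -2.048, 0.001]
wrist_force: [0.5, -0.6, 0.5]
grip_width: -0.0001
gripper_force: 0.0
```

>>> play_rows:
  rows:
    - [[-1, -5, 0, 0], [0, 0, 0, 0], [0, 0, 0, 0], [2, 12, 0, 0], [2, 12, 0, 0]]

```text
t: 13.3
ee_pos: [0.5576, 0.1265, 0.1124]
tcp_rot: [-2.383, -2.047, -0.001]
wrist_force: [1.1, -0.9, -0.0]
grip_width: -0.0003
gripper_force: 0.0
```

>>> play_rows:
  rows:
    - [[2, 15, 0, 0], [2, 15, 10, 0], [0, 0, 40, 0], [0, 0, 40, 0], [0, 0, 0, 0]]

```text
t: 13.8
ee_pos: [0.566, 0.1583, 0.2105]
tcp_rot: [2.376, 2.046, 0.018]
wrist_force: [0.6, 0.4, 1.3]
grip_width: -0.0001
gripper_force: 0.0
```

Run:
```python
from h import *
S=camera_params("scene");b=read_camera("scene");a=read_camera("top");w=read_camera("wrist")
h=cv2.cvtColor(b,cv2.COLOR_BGR2HSV)[140:220,240:310]
N,_,st,c=cv2.connectedComponentsWithStats(cv2.inRange(h,(0,170,90),(4,255,255)))
for i in range(1,N): print(st[i,4],c[i]+[240,140],"start 270.7,165.9")
cv2.imwrite("pics/s6.png",np.hstack([cv2.resize(b[140:210,200:290],(400,311),interpolation=2),cv2.resize(w,(400,311))]))
```

```text
27 [270.77777778 165.81481481] start 270.7,165.9
```

View pics/s6.png

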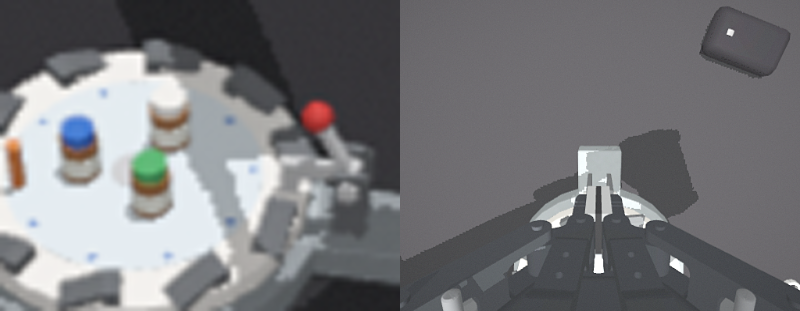

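The knob is back at its initial pixel (270.8,165.8 against 270.7,165.9), so the pawl is fully down. The vials are standing and the arm is clear.

```bash
python3 -c "
from rig import job
print(job.close_job())"
```

```text
the job is handed in; nothing more can be done
None
```

The job is handed in, though no verdict came back: the pawl was lifted, the carousel turned back about 0.605 rad (34.7°), and the pawl dropped again with its knob back at its starting pixel; all three vials were standing, and I saw nothing else moved.

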